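Stand the pocket books on the desk rack by height

ROBOT

A 6-joint arm with a two-finger parallel gripper is mounted at the origin on the work surface. World frame = base frame: x ahead of the robot, y to its left, z up, the work surface at z = 0. Lengths are in m, angles in rad, forces in N, time in s.
With the tool pointing down it reaches from about 0.35 to 0.775 m from the base axis. Payload 7.3 kg.
Tool frame: the origin (TCP) lies at the centre of the arm's flange, where the gripper is bolted on; the fingertips stand 178 mm ahead of it and the grasp point (between the pads) lies 159 mm ahead of it (tip_extent is the distance from the TCP to the fingertips, in m); z points along the fingers, y is the line along which they close (so a half turn about z gives the same grasp; the last joint's range is limited). The gripper opens to 92 mm and grips with 3 to 60 N. Pads are 19 mm wide; open, the fingers measure 130 mm over their backs; the gripper's body (75 mm by 190 mm) begins 47 mm behind the grasp point.
Start: joints at [1.054, 0.342, 1.524, -0, 1.275, -0.146], TCP at [0.19, 0.489, 0.405] pointing down, gripper open.
Joint ranges: [-2.53, 2.53], [-0.77, 2.02], [0.04, 2.7], [-1, 4.14], [0.28, 2.66], [-3.11, 3.11]. Speed limits (rad/s): [2.57, 2.57, 3.14, 3.14, 3.14, 3.14].

INTERFACE

Orientations are given as [roll, pitch, yaw] about the fixed x, y, z axes, in that order (R = Rz(yaw) Ry(pitch) Rx(roll)).
In Python, from cell import * gives the robot as it stands.
- The arm moves only by the tool arm_command, never from a script. Its arguments are lists of equal length, an entry for each row: "xyz": the shift along the world's x, y, z in mm, a list of three; "spin": the turn about the world's z in degrees. In form: {"xyz": [[tx, ty, tz], ...], "spin": [spin, ...]}. A call has 1 to 20 rows; each row shifts and turns the commanded pose from where the row before left it; what a row does not reach is not made up. A row lasts 1/10 s, in which the tool goes at most 50 mm and 8.59 degrees, less where a joint would pass 70% of its speed; a pose out of reach is approached as far as the arm can. A call with a gripper value outside its range is refused whole. "jaw" is the opening, from -1 (shut) to 1 (fully open), set as the call begins (left out, the last holds). The fingers move at their own pace and stop on an object; "squeeze" is the grip in N (left out, the last holds). Time passes only in rows, so rows that do not move let the fingers close. It gives the time, the measured TCP pose, the force, the opening and the grip force at its end, in the units of the state.
- observe(): the state, without advancing time (a new reading comes with each control period).
- read_camera(name): name is "side" or "top"; returns a dict with "img" (400x640x3 uint8, red, green, blue), "depth" (400x640 float32, m along the optical axis (not along the pixel's ray), 0 where there is no reading), "fx", "fy", "cx", "cy" (pixels), "world_from_camera" (4x4, takes a point from camera to world coordinates). Camera axes: x right, y up, looking along -z (the intrinsics and any distortion apply to the point x, -y, -z); pixel columns grow to the right and rows downward; lengths in m; the calibration is good to about 2 mm. A picture is of the moment at which its call begins.
- hand_in(): hands the job in; it is judged then, once.
The state is a dict: "time": time; "qpos": joint angles; "qvel": joint speeds; "joint_efforts": joint torques, N m; "tool_pos": TCP position; "tool_rot": TCP orientation; "contact_force": force on the tool from outside, world axes, zero at the start; "torque": the same for the moment, N m; "opening": finger opening in m; "grip_force": force on a finger pad.
Only numpy, scipy, OpenCV 4.12 (cv2) and the standard library are available. Lean on these libraries where they do the work, as an engineer would, in place of code of your own. Each camera call takes 0.05 s, during which the arm holds its last target. There are 200 camera calls.

TASK

Stand the four loose books in a row on the felt pads of the desk rack in order of height, one to a pad, with the tallest on the pad next to the globe and the shortest at the pen-pot end. Each should stand upright in the middle of its pad and square to it, with its flat covers facing along the row; either way round for the spine. Do not topple a book, and leave the mug where it stands.

Things in the scene. Friction and masses are not known exactly. Their poses are not given: they have to be found in the camera images.
- book_red: Loose pocket hardback with dark red covers and spine and cream pages, the tallest of the four: 144 mm high, 96 mm deep from spine to fore-edge, 40 mm thick, 360 g (may vary by 30 %). Stands upright on the desk. Origin: centre of its underside; z up along its height, x along its depth (spine at -x), y across its thickness (the way to grip it).
- book_yellow: Loose pocket hardback with mustard yellow covers and spine and cream pages, the second tallest of the four: 126 mm high, 86 mm deep from spine to fore-edge, 38 mm thick, 270 g (may vary by 30 %). Stands upright on the desk. Origin: centre of its underside; z up along its height, x along its depth (spine at -x), y across its thickness (the way to grip it).
- book_blue: Loose pocket hardback with navy blue covers and spine and cream pages, the third tallest of the four: 108 mm high, 76 mm deep from spine to fore-edge, 36 mm thick, 200 g (may vary by 30 %). Stands upright on the desk. Origin: centre of its underside; z up along its height, x along its depth (spine at -x), y across its thickness (the way to grip it).
- book_black: Loose pocket hardback with black covers and spine and cream pages, the shortest of the four: 90 mm high, 66 mm deep from spine to fore-edge, 34 mm thick, 140 g (may vary by 30 %). Stands upright on the desk. Origin: centre of its underside; z up along its height, x along its depth (spine at -x), y across its thickness (the way to grip it).
- pad_a: Fixed cream felt pad, one of four alike in a row on a low brown wooden rack: the one at the +y end of the row. 108 mm (x) by 56 mm (y). Origin: centre of its underside, 12 mm above the desk; its upper face is 15 mm above the desk. Its y axis runs along the row to the +y end; pads are 85 mm apart between centres. A book stands centred on it, depth along the pad's x, thickness along the row.
- pad_b: Fixed cream felt pad, one of four alike in a row on a low brown wooden rack: the one second from the +y end. 108 mm (x) by 56 mm (y). Origin: centre of its underside, 12 mm above the desk; its upper face is 15 mm above the desk. Its y axis runs along the row to the +y end; pads are 85 mm apart between centres. A book stands centred on it, depth along the pad's x, thickness along the row.
- pad_c: Fixed cream felt pad, one of four alike in a row on a low brown wooden rack: the one third from the +y end. 108 mm (x) by 56 mm (y). Origin: centre of its underside, 12 mm above the desk; its upper face is 15 mm above the desk. Its y axis runs along the row to the +y end; pads are 85 mm apart between centres. A book stands centred on it, depth along the pad's x, thickness along the row.
- pad_d: Fixed cream felt pad, one of four alike in a row on a low brown wooden rack: the one at the -y end of the row. 108 mm (x) by 56 mm (y). Origin: centre of its underside, 12 mm above the desk; its upper face is 15 mm above the desk. Its y axis runs along the row to the +y end; pads are 85 mm apart between centres. A book stands centred on it, depth along the pad's x, thickness along the row.
- globe: Fixed desk globe, blue and green ball of 80 mm diameter on a brass foot, 122 mm high, on the rack 112 mm beyond the centre of the first or the last pad; a fixed black pen pot (68 mm diameter, 154 mm high with its pens) stands likewise at the other end. Which end has the globe changes. Origin: centre of its underside, 12 mm above the desk.
- mug: Loose white mug standing upright among the books, 68 mm diameter, 85 mm high, with a handle on its own +y side reaching about 30 mm out. Origin: centre of its underside. Not to be disturbed.
Mind the look-alikes: they are no part of the job. What is shaped like the book_yellow but turquoise is not meant.

How it is judged:
At the end, for the whole second after the job is handed in: From the globe's end to the pen pot's end the red, yellow, blue and black books each stand on their own pad: centre within 12 mm of the pad's centre (horizontally), square to it within 0.2 rad, upright within 0.08 rad, resting on the felt, at rest and released (((y of globe in the frame of pad_b above 0 m and (horizontal distance between book_red and pad_a below 0.012 m and angle between the x axis of book_red and the x axis of pad_a, either way round below 0.2 rad and angle between book_red's own z axis and vertical below 0.08 rad and z of book_red in the frame of pad_a between 0 and 0.006 m and linear speed of book_red below 0.02 m/s) and (horizontal distance between book_yellow and pad_b below 0.012 m and angle between the x axis of book_yellow and the x axis of pad_b, either way round below 0.2 rad and angle between book_yellow's own z axis and vertical below 0.08 rad and z of book_yellow in the frame of pad_b between 0 and 0.006 m and linear speed of book_yellow below 0.02 m/s) and (horizontal distance between book_blue and pad_c below 0.012 m and angle between the x axis of book_blue and the x axis of pad_c, either way round below 0.2 rad and angle between book_blue's own z axis and vertical below 0.08 rad and z of book_blue in the frame of pad_c between 0 and 0.006 m and linear speed of book_blue below 0.02 m/s) and (horizontal distance between book_black and pad_d below 0.012 m and angle between the x axis of book_black and the x axis of pad_d, either way round below 0.2 rad and angle between book_black's own z axis and vertical below 0.08 rad and z of book_black in the frame of pad_d between 0 and 0.006 m and linear speed of book_black below 0.02 m/s)) or (y of globe in the frame of pad_b below 0 m and (horizontal distance between book_red and pad_d below 0.012 m and angle between the x axis of book_red and the x axis of pad_d, either way round below 0.2 rad and angle between book_red's own z axis and vertical below 0.08 rad and z of book_red in the frame of pad_d between 0 and 0.006 m and linear speed of book_red below 0.02 m/s) and (horizontal distance between book_yellow and pad_c below 0.012 m and angle between the x axis of book_yellow and the x axis of pad_c, either way round below 0.2 rad and angle between book_yellow's own z axis and vertical below 0.08 rad and z of book_yellow in the frame of pad_c between 0 and 0.006 m and linear speed of book_yellow below 0.02 m/s) and (horizontal distance between book_blue and pad_b below 0.012 m and angle between the x axis of book_blue and the x axis of pad_b, either way round below 0.2 rad and angle between book_blue's own z axis and vertical below 0.08 rad and z of book_blue in the frame of pad_b between 0 and 0.006 m and linear speed of book_blue below 0.02 m/s) and (horizontal distance between book_black and pad_a below 0.012 m and angle between the x axis of book_black and the x axis of pad_a, either way round below 0.2 rad and angle between book_black's own z axis and vertical below 0.08 rad and z of book_black in the frame of pad_a between 0 and 0.006 m and linear speed of book_black below 0.02 m/s)))); the robot touches nothing.
It fails at once if a book is toppled (tilted more than 0.7 rad) (angle between any of book_red, book_yellow, book_blue, book_black's own z axis and vertical above 0.7 rad).
It fails at once if the mug is pushed more than 30 mm or tipped over (distance of mug from where it was at the start of the episode above 0.03 m or angle between mug's own z axis and vertical above 0.5 rad).
It also fails if it takes over 112 s, if anything falls off the work surface, if the arm or the gripper's body presses on something with over 40 N, if the wrist force passes 120 N, or if a joint passes its speed limit or range.

## Working session

There is one attempt and no reset: what is moved stays moved. The work goes in short steps, Python scripts to look and compute and a tool call to move; the robot and the scene stay as the last step left them, time stands still between calls to the robot, and variables do not carry over. Pictures are saved under pics/ and viewed, at most 14 in all, crops included, and the job is handed in when it is done.

Besides the shell and the picture viewer there is one more tool, called after ">>>" as name(argument=value, ...) on one line, values as JSON. arm_command: Moves the arm, as the interface text tells. Its arguments: {"type":"object","properties":{"xyz":{"type":"array","items":{"type":"array","items":{"type":"number"}}},"spin":{"type":"array","items":{"type":"number"}},"jaw":{"type":"number"},"squeeze":{"type":"number"}},"required":["xyz","spin"]}

```bash
ls; mkdir -p pics; python3 - <<'E'
from cell import *
import cv2,numpy as np
for n in("top","side"):
    c=read_camera(n); cv2.imwrite(f"pics/{n}0.png",c["img"][:,:,::-1]); np.savez(f"{n}0.npz",**c)
    print(n,c["fx"],c["cx"],c["cy"],np.round(c["world_from_camera"],3).tolist(),[k for k in c])
print(observe())
E
```

```text
pics
top 400.5902551403116 318.24977288296225 193.57630107855752 [[0.017, 0.998, -0.065, 0.407], [-1.0, 0.018, 0.021, 0.026], [0.022, 0.065, 0.998, 1.002], [0.0, 0.0, 0.0, 1.0]] ['img', 'depth', 'fx', 'fy', 'cx', 'cy', 'world_from_camera']
side 478.0339171417384 313.2103829491186 206.16598751971895 [[0.906, 0.301, -0.299, 0.124], [-0.424, 0.634, -0.646, -0.722], [-0.005, 0.712, 0.702, 0.853], [0.0, 0.0, 0.0, 1.0]] ['img', 'depth', 'fx', 'fy', 'cx', 'cy', 'world_from_camera']
{'time': 0.1, 'qpos': array([ 1.05398335e+00,  3.42679429e-01,  1.52489967e+00, -1.69870649e-05,
        1.27539719e+00, -1.46014972e-01]), 'qvel': array([-0.0001961 , -0.00267586, -0.00147193, -0.00015486,  0.00061151,
        0.00052215]), 'joint_efforts': array([ 2.41657690e-03, -4.32003701e+01, -2.44698036e+01,  7.20269093e-02,
        5.24529931e-02, -7.59232557e-05]), 'tool_pos': array([0.19017297, 0.48922887, 0.40410821]), 'tool_rot': array([-3.14022138e+00, -1.85242692e-04,  2.77079948e+00]), 'contact_force': array([-0.70075481,  1.25976017,  0.15931286]), 'torque': array([ 0.07002741, -0.02747362, -0.01649391]), 'grip_force': 0.0, 'opening': 0.0916907869303556}
```

View pics/top0.png

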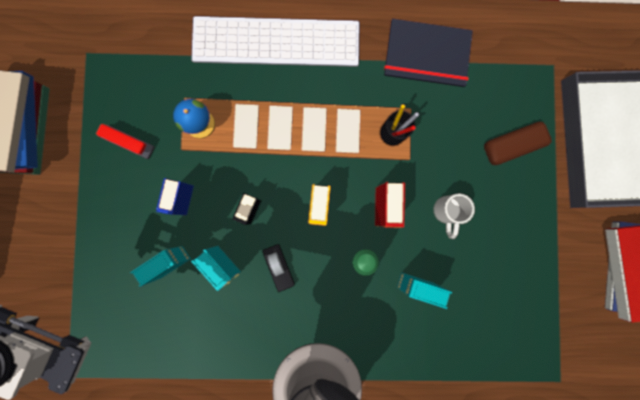

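View pics/side0.png

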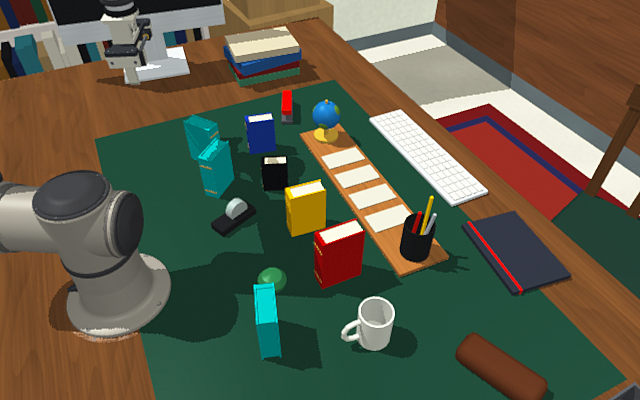

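The top view shows blue at (174,196), black (247,208), yellow (320,204), red (391,204), the mug (458,210) and the globe (190,118). The pads are at (246,126), (280,128), (314,129) and (348,130). The globe is at the +y end, so the order is red→a, yellow→b, blue→c, black→d. The turquoise books are the decoys.

```bash
cat > m.py <<'E'
import numpy as np,cv2
def cloud(c):
    d=c["depth"]; v,u=np.mgrid[:400,:640]
    P=np.stack([(u-c["cx"])/c["fx"]*d,-(v-c["cy"])/c["fy"]*d,-d],-1)
    T=c["world_from_camera"]; W=P@T[:3,:3].T+T[:3,3]; W[d==0]=np.nan; return W
def rect(W,cx,cy,r,zlo,zhi,mask=None):
    m=(np.hypot(W[...,0]-cx,W[...,1]-cy)<r)&(W[...,2]>zlo)&(W[...,2]<zhi)
    if mask is not None:m&=mask
    p=W[m]
    if len(p)<10:return None
    (x,y),(a,b),t=cv2.minAreaRect((p[:,:2]*1000).astype(np.float32))
    if a<b:a,b,t=b,a,t-90
    t=(t+90)%180-90
    return "c=(%.1f,%.1f) size %.0fx%.0f long-axis deg %.1f zmed %.1f zmax %.1f n%d"%(x,y,a,b,t,*1000*np.array([np.median(p[:,2]),p[:,2].max()]),len(p))
E
cat > look.py <<'E'
from m import *
px=dict(red=(391,204),yellow=(320,204),blue=(172,196),black=(247,208),mug=(455,210),globe=(190,118),pa=(246,126),pb=(280,128),pc=(314,129),pd=(348,130))
H=dict(red=.144,yellow=.126,blue=.108,black=.09,mug=.085,globe=.122)
T=np.load("top0.npz");S=np.load("side0.npz");WT,WS=cloud(T),cloud(S)
for k,(u,v) in px.items():
    p=WT[v,u]
    print(k,np.round(p*1000,1))
    for n,W,c in(("T",WT,T),("S",WS,S)):
        if k in H: print("  ",n,rect(W,p[0],p[1],.075,H[k]-.010,H[k]+.012)); 
        else:
            print("  ",n,rect(W,p[0],p[1],.068,.006,.025,(c["img"].min(-1)>150)&(abs(W[...,1]-p[1])<.04)))
E
python3 look.py
```

```text
red [ 444.2 -149.7  142.3]
   T c=(443.9,-157.8) size 95x41 long-axis deg -0.8 zmed 142.4 zmax 147.7 n840
   S c=(443.7,-157.3) size 98x45 long-axis deg -0.1 zmed 141.6 zmax 146.9 n840
yellow [442.2   2.9 123.8]
   T c=(441.7,4.5) size 85x38 long-axis deg -4.7 zmed 124.7 zmax 130.6 n659
   S c=(440.7,4.7) size 86x43 long-axis deg -4.8 zmed 123.6 zmax 128.4 n540
blue [455.  332.9 102.7]
   T c=(454.7,339.8) size 76x37 long-axis deg -11.4 zmed 106.5 zmax 112.3 n587
   S c=(453.3,339.5) size 76x42 long-axis deg -9.8 zmed 105.6 zmax 111.0 n283
black [431.6 168.   86.2]
   T c=(430.4,173.4) size 66x35 long-axis deg -21.6 zmed 88.8 zmax 94.3 n437
   S c=(429.9,173.3) size 65x41 long-axis deg -21.2 zmed 87.8 zmax 92.3 n294
mug [ 437.9 -338.9    5.2]
   T c=(438.7,-318.5) size 70x67 long-axis deg -46.3 zmed 84.4 zmax 90.6 n232
   S c=(438.1,-320.5) size 73x67 long-axis deg 39.2 zmed 82.8 zmax 87.7 n388
globe [627.2 293.4 123.3]
   T c=(641.1,299.1) size 60x60 long-axis deg -52.6 zmed 120.0 zmax 133.8 n565
   S c=(637.5,294.1) size 59x49 long-axis deg -15.7 zmed 119.3 zmax 133.9 n211
pa [637.4 187.4  14.5]
   T c=(637.8,189.5) size 108x58 long-axis deg -1.8 zmed 15.3 zmax 22.8 n984
   S c=(638.8,191.9) size 113x68 long-axis deg -0.6 zmed 14.6 zmax 20.0 n523
pb [634.  102.8  15.5]
   T c=(636.1,104.3) size 109x57 long-axis deg -1.5 zmed 15.3 zmax 20.9 n980
   S c=(637.3,106.8) size 113x65 long-axis deg -0.8 zmed 14.6 zmax 19.2 n588
pc [633.8  18.1  13.4]
   T c=(633.9,19.4) size 108x57 long-axis deg 0.5 zmed 15.3 zmax 21.5 n976
   S c=(635.6,21.5) size 114x66 long-axis deg -3.0 zmed 14.5 zmax 20.1 n670
pd [632.6 -66.8  15.8]
   T c=(632.3,-65.9) size 110x57 long-axis deg -1.4 zmed 15.4 zmax 21.1 n976
   S c=(633.7,-63.7) size 113x63 long-axis deg -0.8 zmed 14.6 zmax 19.6 n713
```

Everything is measured consistently from both views. The pen pot sits 112 mm beyond pad d, and the 190 mm gripper body would hit it if black were gripped across its thickness there. So I'll grip black across its depth (66 mm) and place in the order black, blue, yellow, red. First I'll check clearances for the body.

```bash
python3 - <<'E'
from m import *
Ws=[cloud(np.load(f"{n}0.npz")) for n in("top","side")]
P=np.concatenate([w.reshape(-1,3) for w in Ws]); P=P[np.isfinite(P[:,0])]*1000
def chk(n,x,y,ax,hl,hw,zmin):
    a=np.radians(ax);d=P[:,:2]-[x,y];u=d@[np.cos(a),np.sin(a)];v=d@[-np.sin(a),np.cos(a)]
    m=(abs(u)<hl)&(abs(v)<hw)&(P[:,2]>zmin)&(P[:,2]<330);print(n,m.sum(),np.round(P[m].max(0),0) if m.any() else "")
chk("black body",430,173,-21,105,48,97)
chk("pad d body",632.7,-65,0,105,55,90)
chk("black fingers",430,173,-21,70,14,5); 
m=(abs(P[:,0]-632)<80)&(abs(P[:,1]+177)<80)&(P[:,2]>60)&(P[:,2]<200);q=P[m];print("pot",q.min(0),q.max(0))
m=(abs(P[:,0]-290)<70)&(P[:,1]>150)&(P[:,1]<350)&(P[:,2]>95)&(P[:,2]<150);q=P[m];print("decoys",q.min(0),q.max(0))
E
```

```text
black body 0 
pad d body 0 
black fingers 615 [492. 196.  94.]
pot [ 593.62114743 -215.42910728   60.01007979] [ 661.57261104 -144.50495089  167.73326023]
decoys [251.94089214 190.65146807  95.00898559] [340.6441574  349.99962397 130.79178424]
```

>>> arm_command(xyz=[[22,-30,0],[22,-30,0],[22,-30,0],[22,-30,0],[22,-30,0],[22,-30,0],[22,-30,0],[22,-30,0],[22,-30,0],[22,-30,0],[20,-16,0],[0,0,0]], spin=[-7.5,-7.5,-7.5,-7.5,-7.5,-7.5,-7.5,-7.5,-7.5,-7.5,-7.5,-7.5], jaw=1, squeeze=20)

```text
time: 1.3
tool_pos: [0.4322, 0.1712, 0.4044]
tool_rot: [3.141, 0.001, 1.191]
contact_force: [0.1, 0.7, 0.1]
opening: 0.092
grip_force: 0.0
```

>>> arm_command(xyz=[[-2,2,-20],[0,0,-30],[0,0,-30],[0,0,-30],[0,0,-25],[0,0,-15],[0,0,-10],[0,0,-10],[0,0,0],[0,0,0]], spin=[0.4,0,0,0,0,0,0,0,0,0])

```text
time: 2.3
tool_pos: [0.4284, 0.1754, 0.2351]
tool_rot: [3.141, -0.0, 1.207]
contact_force: [-0.1, 0.0, 0.9]
opening: 0.0921
grip_force: 0.0
```

>>> arm_command(xyz=[[0,0,0],[0,0,0],[0,0,0],[0,0,0],[0,0,0],[0,0,0],[0,0,0],[0,0,0]], spin=[0,0,0,0,0,0,0,0], jaw=-1)

```text
time: 3.1
tool_pos: [0.4285, 0.1754, 0.2351]
tool_rot: [3.141, -0.001, 1.207]
contact_force: [0.8, -0.3, 4.8]
opening: 0.0658
grip_force: 20.0
```

>>> arm_command(xyz=[[0,0,10],[0,0,25],[0,0,25],[0,0,25],[0,0,25],[20,-24,0],[20,-24,0],[20,-24,0],[20,-24,0],[20,-24,0],[20,-24,0],[20,-24,0],[20,-24,0],[20,-24,0],[15,-15,0],[9,-8,0],[0,0,0],[0,0,0]], spin=[0,0,0,0,0,2,2,2,2,2,2,2,2,2,1.6,0,0,0])

```text
time: 4.9
tool_pos: [0.6317, -0.0634, 0.3443]
tool_rot: [-3.14, -0.001, 1.549]
contact_force: [-0.3, 0.3, -0.7]
opening: 0.0658
grip_force: 20.0
```

>>> arm_command(xyz=[[1,0,-20],[0,0,-25],[0,0,-20],[0,0,-12],[0,0,-8],[0,0,-4],[0,0,-3],[0,0,0],[0,0,0]], spin=[0,0,0,0,0,0,0,0,0])

```text
time: 5.8
tool_pos: [0.6334, -0.0637, 0.2534]
tool_rot: [3.14, 0.0, 1.549]
contact_force: [-0.4, -0.0, -1.4]
opening: 0.0659
grip_force: 20.0
```

>>> arm_command(xyz=[[0,0,-1],[0,0,-1],[0,0,-0.5],[0,0,0],[0,0,0]], spin=[0,0,0,0,0])

```text
time: 6.3
tool_pos: [0.6332, -0.0637, 0.2502]
tool_rot: [3.142, 0.0, 1.549]
contact_force: [-0.3, 0.2, -1.0]
opening: 0.0661
grip_force: 20.0
```

Now release, then lift.

>>> arm_command(xyz=[[0,0,0],[0,0,0],[0,0,0],[0,0,0],[0,0,0],[0,0,0]], spin=[0,0,0,0,0,0], jaw=1)

```text
time: 6.9
tool_pos: [0.6332, -0.0637, 0.2503]
tool_rot: [3.141, 0.0, 1.549]
contact_force: [-1.3, -0.3, 0.1]
opening: 0.0917
grip_force: 0.0
```

>>> arm_command(xyz=[[0,0,10],[0,0,20],[0,0,30],[0,0,40],[0,0,40],[-18,36,10],[-18,40,0],[-18,40,0],[-18,40,0],[-18,40,0],[-18,40,0],[-18,40,0],[-18,40,0],[-18,40,0],[-18,40,0],[0,8,0],[0,0,0],[0,0,0]], spin=[0,0,0,0,0,7,7,7,7,7,7,7,7,7,7,7,2.7,0])

```text
time: 8.7
tool_pos: [0.4528, 0.3408, 0.401]
tool_rot: [3.141, 0.001, 2.942]
contact_force: [0.2, 0.0, 0.4]
opening: 0.0915
grip_force: 0.0
```

```bash
cat > snap.py <<'E'
from cell import *
from m import *
import sys
tag=sys.argv[1]
C={n:read_camera(n) for n in("top","side")}
cv2.imwrite(f"pics/{tag}.png",np.vstack([C[n]["img"][60:320,60:540,::-1] for n in C]))
G=dict(red=(638,190,159),yellow=(636.3,105,141),blue=(634.5,20,123),black=(632.7,-65,105))
S=dict(red=(443.8,-157.5,144),yellow=(441.2,4.6,126),blue=(454,339.6,108),black=(430,173,90),mug=(438.5,-319.5,85))
for lab,D in(("goal",G),("start",S)):
  for k,(x,y,h) in D.items():
    for n in C: print(lab,k,n,rect(cloud(C[n]),x/1e3,y/1e3,.07,h/1e3-.010,h/1e3+.010,abs(cloud(C[n])[...,1]-y/1e3)<.042 if lab=="goal" else None))
print(observe()["tool_pos"],observe()["tool_rot"])
E
python3 snap.py s1
```

```text
goal red top None
goal red side None
goal yellow top None
goal yellow side None
goal blue top None
goal blue side None
goal black top c=(633.2,-64.2) size 66x34 long-axis deg 0.5 zmed 103.5 zmax 109.2 n431
goal black side c=(632.9,-66.4) size 69x38 long-axis deg -1.3 zmed 102.6 zmax 108.8 n360
start red top c=(443.8,-157.7) size 95x40 long-axis deg -0.7 zmed 142.4 zmax 147.9 n842
start red side c=(442.8,-157.6) size 96x43 long-axis deg -0.2 zmed 141.6 zmax 147.8 n835
start yellow top c=(441.9,4.5) size 86x38 long-axis deg -4.7 zmed 124.3 zmax 130.2 n663
start yellow side c=(440.6,4.4) size 86x42 long-axis deg -5.1 zmed 123.7 zmax 129.7 n542
start blue top None
start blue side c=(452.8,339.3) size 74x49 long-axis deg -12.4 zmed 105.5 zmax 110.4 n283
start black top None
start black side None
start mug top c=(437.8,-318.6) size 72x68 long-axis deg -46.5 zmed 84.4 zmax 89.3 n234
start mug side c=(439.0,-319.9) size 69x67 long-axis deg 44.9 zmed 82.9 zmax 88.8 n375
[0.4531984  0.34017874 0.40076759] [3.14114251e+00 4.75979660e-04 2.93841455e+00]
```

>>> arm_command(xyz=[[1,-1,-20],[0,0,-30],[0,0,-30],[0,0,-30],[0,0,-20],[0,0,-12],[0,0,-8],[0,0,-4],[0,0,0],[0,0,0]], spin=[0.6,0,0,0,0,0,0,0,0,0])

```text
time: 9.8
tool_pos: [0.4545, 0.3394, 0.2471]
tool_rot: [3.141, 0.001, 2.95]
contact_force: [-0.4, 0.7, -0.1]
opening: 0.0917
grip_force: 0.0
```

>>> arm_command(xyz=[[0,0,0],[0,0,0],[0,0,0],[0,0,0],[0,0,0],[0,0,0],[0,0,0],[0,0,0],[0,0,0],[0,0,0],[0,0,0],[0,0,0]], spin=[0,0,0,0,0,0,0,0,0,0,0,0], jaw=-1)

```text
time: 11.0
tool_pos: [0.4543, 0.3393, 0.2463]
tool_rot: [3.141, 0.0, 2.95]
contact_force: [0.2, 0.7, 0.4]
opening: 0.0356
grip_force: 20.0
```

>>> arm_command(xyz=[[0,0,10],[0,0,25],[0,0,25],[0,0,30],[0,-30,0],[0,-35,0],[0,-35,0],[0,-35,0],[0,-35,0],[30,-30,0],[30,-30,0],[30,-30,0],[30,-30,0],[30,-20,0],[20,-10,0],[10,0,0],[0,0,0],[0,0,0]], spin=[0,0,0,0,1,1,1,1,1,1,1,1,1,0.8,0,0,0,0])

```text
time: 12.8
tool_pos: [0.6337, 0.0195, 0.336]
tool_rot: [3.141, -0.001, 3.122]
contact_force: [-0.4, -0.1, -2.3]
opening: 0.036
grip_force: 20.0
```

>>> arm_command(xyz=[[1,0.5,-20],[0,0,-20],[0,0,-15],[0,0,-10],[0,0,-5],[0,0,-3],[0,0,-1],[0,0,0],[0,0,0]], spin=[0,0,0,0,0,0,0,0,0])

```text
time: 13.7
tool_pos: [0.6354, 0.0198, 0.2628]
tool_rot: [-3.142, 0.001, 3.122]
contact_force: [-0.1, 0.1, -2.8]
opening: 0.0362
grip_force: 20.0
```

>>> arm_command(xyz=[[0,0,-1],[0,0,0],[0,0,0]], spin=[0,0,0])

```text
time: 14.0
tool_pos: [0.6353, 0.0198, 0.2614]
tool_rot: [3.142, 0.0, 3.122]
contact_force: [-0.5, -0.2, -2.3]
opening: 0.0358
grip_force: 20.0
```

>>> arm_command(xyz=[[0,0,0],[0,0,0],[0,0,0],[0,0,0],[0,0,0],[0,0,0],[0,0,0],[0,0,0],[0,0,0]], spin=[0,0,0,0,0,0,0,0,0], jaw=1)

```text
time: 14.9
tool_pos: [0.6352, 0.0198, 0.2612]
tool_rot: [3.142, 0.0, 3.122]
contact_force: [-0.4, -0.1, -1.0]
opening: 0.0915
grip_force: 0.0
```

>>> arm_command(xyz=[[0,0,10],[0,0,20],[0,0,30],[0,0,40],[0,0,40],[-30,-3,0],[-30,-3,0],[-30,-3,0],[-30,-3,0],[-30,-3,0],[-30,0,0],[-14,0,0],[0,0,0],[0,0,0]], spin=[0,0,0,0,0,-0.6,-0.6,-0.6,-0.6,-0.6,-0.6,0,0,0])

```text
time: 16.3
tool_pos: [0.4416, 0.0048, 0.4021]
tool_rot: [-3.142, 0.002, 3.059]
contact_force: [0.0, 0.8, 0.3]
opening: 0.092
grip_force: 0.0
```

>>> arm_command(xyz=[[0,0,-20],[0,0,-30],[0,0,-30],[0,0,-25],[0,0,-15],[0,0,-10],[0,0,-6],[0,0,0],[0,0,0]], spin=[0,0,0,0,0,0,0,0,0])

```text
time: 17.2
tool_pos: [0.4417, 0.0048, 0.2658]
tool_rot: [3.142, 0.001, 3.059]
contact_force: [0.0, 0.3, -1.0]
opening: 0.0916
grip_force: 0.0
```

>>> arm_command(xyz=[[0,0,0],[0,0,0],[0,0,0],[0,0,0],[0,0,0],[0,0,0],[0,0,0],[0,0,0],[0,0,0],[0,0,0],[0,0,0],[0,0,0]], spin=[0,0,0,0,0,0,0,0,0,0,0,0], jaw=-1, squeeze=25)

```text
time: 18.4
tool_pos: [0.4412, 0.0048, 0.2652]
tool_rot: [3.141, -0.0, 3.059]
contact_force: [0.1, 1.1, -1.2]
opening: 0.0379
grip_force: 25.0
```

>>> arm_command(xyz=[[0,0,10],[0,0,25],[0,0,25],[0,0,20],[0,25,0],[0,25,0],[0,25,0],[20,20,0],[30,5,0],[30,0,0],[30,0,0],[30,0,0],[30,0,0],[15,0,0],[10,0,0],[0,0,0],[0,0,0]], spin=[0,0,0,0,1,1,1,0.5,0,0,0,0,0,0,0,0,0])

```text
time: 20.1
tool_pos: [0.6358, 0.1048, 0.345]
tool_rot: [-3.142, -0.001, 3.12]
contact_force: [-0.0, -0.7, -2.9]
opening: 0.0377
grip_force: 25.0
```

Target z is 265.2 + 15.3 ≈ 280.5.

>>> arm_command(xyz=[[0.5,0,-20],[0,0,-20],[0,0,-11],[0,0,-6],[0,0,-4],[0,0,-2],[0,0,-1],[0,0,0],[0,0,0]], spin=[0,0,0,0,0,0,0,0,0])

```text
time: 21.0
tool_pos: [0.6368, 0.1049, 0.2817]
tool_rot: [3.141, 0.001, 3.12]
contact_force: [0.1, 0.8, -3.3]
opening: 0.038
grip_force: 25.0
```

>>> arm_command(xyz=[[0,0,-1],[0,0,0],[0,0,0]], spin=[0,0,0])

```text
time: 21.3
tool_pos: [0.6367, 0.1049, 0.2803]
tool_rot: [3.141, 0.0, 3.12]
contact_force: [0.0, 0.1, -2.4]
opening: 0.0378
grip_force: 25.0
```

>>> arm_command(xyz=[[0,0,0],[0,0,0],[0,0,0],[0,0,0],[0,0,0],[0,0,0],[0,0,0],[0,0,0],[0,0,0]], spin=[0,0,0,0,0,0,0,0,0], jaw=1)

```text
time: 22.2
tool_pos: [0.6367, 0.1048, 0.2802]
tool_rot: [3.142, -0.0, 3.12]
contact_force: [0.1, -0.6, 0.5]
opening: 0.0915
grip_force: 0.0
```

>>> arm_command(xyz=[[0,0,10],[0,0,20],[0,0,30],[0,0,40],[0,0,30],[-30,-22,0],[-30,-30,0],[-30,-30,0],[-30,-30,0],[-30,-30,0],[-30,-30,0],[-13,-30,0],[0,-30,0],[0,-30,0],[0,0,0],[0,0,0]], spin=[0,0,0,0,0,0.7,0,0,0,0,0,0,0,0,0,0])

```text
time: 23.8
tool_pos: [0.4435, -0.1574, 0.4107]
tool_rot: [3.141, 0.001, 3.13]
contact_force: [-0.1, -0.7, -0.8]
opening: 0.0918
grip_force: 0.0
```

```bash
python3 snap.py s2
```

```text
goal red top None
goal red side None
goal yellow top c=(636.8,104.1) size 87x38 long-axis deg -1.4 zmed 139.6 zmax 144.5 n679
goal yellow side None
goal blue top c=(634.3,19.3) size 76x36 long-axis deg -0.3 zmed 121.5 zmax 127.1 n538
goal blue side c=(644.2,19.4) size 57x39 long-axis deg 0.8 zmed 120.5 zmax 125.3 n252
goal black top c=(632.6,-64.2) size 66x34 long-axis deg 0.7 zmed 103.5 zmax 110.9 n424
goal black side c=(632.7,-64.8) size 68x37 long-axis deg -1.4 zmed 102.2 zmax 108.5 n280
start red top c=(436.6,-159.6) size 85x35 long-axis deg -8.2 zmed 142.4 zmax 148.3 n394
start red side c=(442.9,-158.2) size 97x43 long-axis deg -1.3 zmed 141.6 zmax 147.2 n834
start yellow top None
start yellow side None
start blue top None
start blue side None
start black top None
start black side None
start mug top None
start mug side c=(438.6,-320.0) size 70x67 long-axis deg 42.8 zmed 83.0 zmax 88.4 n378
[ 0.44366659 -0.1564351   0.41054126] [3.14121796e+00 2.44821190e-04 3.13255999e+00]
```

>>> arm_command(xyz=[[0,-1,-20],[0,0,-30],[0,0,-30],[0,0,-25],[0,0,-13],[0,0,-8],[0,0,-4],[0,0,0],[0,0,0]], spin=[0,0,0,0,0,0,0,0,0])

```text
time: 24.8
tool_pos: [0.444, -0.1581, 0.2809]
tool_rot: [-3.141, 0.001, 3.132]
contact_force: [-0.4, -0.7, -0.2]
opening: 0.0918
grip_force: 0.0
```

>>> arm_command(xyz=[[0,0,0],[0,0,0],[0,0,0],[0,0,0],[0,0,0],[0,0,0],[0,0,0],[0,0,0],[0,0,0],[0,0,0],[0,0,0],[0,0,0]], spin=[0,0,0,0,0,0,0,0,0,0,0,0], jaw=-1, squeeze=30)

```text
time: 26.0
tool_pos: [0.4437, -0.1582, 0.2802]
tool_rot: [3.141, -0.0, 3.132]
contact_force: [-0.4, -0.9, -0.4]
opening: 0.0397
grip_force: 30.0
```

>>> arm_command(xyz=[[0,0,10],[0,0,20],[0,0,20],[0,0,20],[0,25,0],[0,40,0],[0,40,0],[0,40,0],[0,40,0],[0,40,0],[0,40,0],[0,40,0],[0,30,0],[0,13,0],[0,0,0],[0,0,0]], spin=[0,0,0,0,0,-0.6,0,0,0,0,0,0,0,0,0,0])

```text
time: 27.6
tool_pos: [0.4436, 0.1893, 0.3502]
tool_rot: [-3.141, -0.001, 3.122]
contact_force: [-0.3, -0.6, -3.5]
opening: 0.0399
grip_force: 30.0
```

>>> arm_command(xyz=[[20,0,0],[30,0,0],[30,0,0],[30,0,0],[30,0,0],[30,0,0],[15,0,0],[9,0,0],[0,0,0],[0,0,0]], spin=[0,0,0,0,0,0,0,0,0,0])

```text
time: 28.6
tool_pos: [0.6376, 0.1885, 0.3498]
tool_rot: [-3.141, -0.001, 3.12]
contact_force: [-0.4, -0.4, -3.3]
opening: 0.0401
grip_force: 30.0
```

Target z is 280.2 + 15.3 ≈ 295.5.

>>> arm_command(xyz=[[0,1,-15],[0,0,-15],[0,0,-10],[0,0,-6],[0,0,-4],[0,0,-2],[0,0,-1],[0,0,0],[0,0,0]], spin=[0,0,0,0,0,0,0,0,0])

```text
time: 29.5
tool_pos: [0.6378, 0.1909, 0.2976]
tool_rot: [3.141, 0.001, 3.122]
contact_force: [0.2, -0.8, -3.7]
opening: 0.0401
grip_force: 30.0
```

>>> arm_command(xyz=[[0,0,-1],[0,0,-0.5],[0,0,0],[0,0,0]], spin=[0,0,0,0])

```text
time: 29.9
tool_pos: [0.6377, 0.1909, 0.2957]
tool_rot: [3.141, -0.0, 3.122]
contact_force: [-0.9, 0.4, -3.7]
opening: 0.0398
grip_force: 30.0
```

>>> arm_command(xyz=[[0,0,0],[0,0,0],[0,0,0],[0,0,0],[0,0,0],[0,0,0],[0,0,0],[0,0,0],[0,0,0]], spin=[0,0,0,0,0,0,0,0,0], jaw=1)

```text
time: 30.8
tool_pos: [0.6377, 0.1908, 0.2957]
tool_rot: [3.141, 0.0, 3.122]
contact_force: [-0.1, -0.3, 0.8]
opening: 0.0915
grip_force: 0.0
```

>>> arm_command(xyz=[[0,0,10],[0,0,20],[0,0,30],[0,0,40],[-30,0,10],[-40,0,0],[-40,20,0],[-40,30,0],[-40,30,0],[-40,30,0],[-20,20,0],[0,0,0],[0,0,0]], spin=[0,0,0,0,0,0,0,0,0,0,0,0,0])

```text
time: 32.1
tool_pos: [0.3875, 0.3211, 0.4066]
tool_rot: [3.141, 0.002, 3.123]
contact_force: [-0.8, -0.0, 0.1]
opening: 0.0918
grip_force: 0.0
```

```bash
python3 snap.py s3
```

```text
goal red top c=(637.1,190.4) size 95x41 long-axis deg -0.9 zmed 157.3 zmax 162.4 n862
goal red side c=(635.2,188.9) size 98x49 long-axis deg 0.7 zmed 156.7 zmax 163.0 n435
goal yellow top c=(636.4,104.1) size 85x38 long-axis deg -1.3 zmed 139.5 zmax 145.0 n685
goal yellow side c=(636.1,102.9) size 88x43 long-axis deg 1.7 zmed 138.4 zmax 144.0 n415
goal blue top c=(634.3,19.4) size 76x36 long-axis deg 1.0 zmed 121.7 zmax 127.4 n537
goal blue side c=(633.3,18.2) size 78x41 long-axis deg -0.5 zmed 120.4 zmax 126.7 n398
goal black top c=(633.0,-64.2) size 67x34 long-axis deg 0.5 zmed 103.6 zmax 108.3 n428
goal black side c=(632.4,-64.1) size 67x39 long-axis deg 1.1 zmed 102.5 zmax 107.7 n362
start red top None
start red side None
start yellow top None
start yellow side None
start blue top None
start blue side None
start black top None
start black side None
start mug top c=(436.9,-317.1) size 74x67 long-axis deg -44.4 zmed 83.8 zmax 91.7 n242
start mug side c=(439.3,-319.3) size 70x67 long-axis deg 45.0 zmed 83.1 zmax 87.8 n364
[0.38845936 0.32034961 0.40610414] [3.14140726e+00 8.90508382e-04 3.12087133e+00]
```

View pics/s3.png

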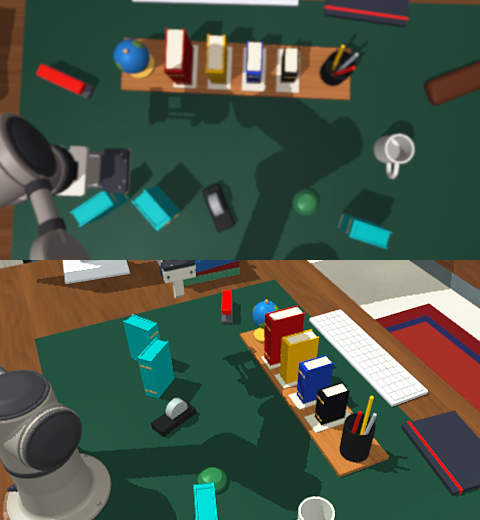

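The picture shows red (177,55), yellow (216,58), blue (254,62) and black (288,64) standing in order from the globe on their pads. Each measured centre is within about 3 mm of its pad's centre, the mug hasn't moved, and the arm is clear.

```bash
python3 -c "
from cell import *
print(hand_in())"
```

```text
the job is handed in; nothing more can be done
None
```

The job is handed in: red, yellow, blue and black stand upright on their pads in that order from the globe to the pen pot, each within about 3 mm of its pad's centre by the cameras, with the mug not moved; the hand-in returned no verdict.

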